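# Make up two shaker kits from the bench stock and the T-slot rail

## Robot

A 6-joint arm with a two-finger parallel gripper is mounted at the origin on a cart in front of the work surface, level with it; the furniture and walls round the work are solid. World frame = base frame: x ahead of the robot, y to its left, z up, the work surface at z = 0. Lengths are in mm, angles in rad, forces in N, time in s.
With the tool pointing down it reaches from about 325 to 775 mm from the base axis. Payload 9.3 kg.
Tool frame: the origin (TCP) lies at the very end of the fingers, on their centre line; the grasp point (between the pads) lies 19 mm behind it; z points along the fingers, y is the line along which they close (so a half turn about z gives the same grasp; the last joint's range is limited). The gripper opens to 85 mm and grips with 20 to 120 N. Pads are 22 mm wide; open, the fingers measure 114 mm over their backs; the gripper's body (76 mm by 85 mm) begins 54 mm behind the grasp point. The pads swing forward as they close: fully open they stand 13 mm farther back than shut.
Start: joints at [1.17, 0.259, 0.021, 1.334, 0, 1.418], TCP at [134.901, 533.196, 231.279] pointing down, gripper open.
Joint ranges: [-3.04, 3.04], [-0.91, 1.82], [-1.04, 1.36], [-1.92, 1.95], [-1.52, 1.45], [-3.14, 3.14]. Speed limits (rad/s): [2.22, 2.22, 2.79, 3.14, 3.14, 3.14].

## Interface

Orientations are given as [roll, pitch, yaw] about the fixed x, y, z axes, in that order (R = Rz(yaw) Ry(pitch) Rx(roll)).
In Python, from workcell import r, vision, close_job gives the robot as it stands.
- The arm moves only by the tool move_arm, never from a script. Its argument "plan" is a list that holds one entry, the list of rows, each a list of 6 numbers: the shift along the tool's x, y, z each as a share of 0.03 m, from -1 to 1, then the turn, a rotation vector about the tool's x, y, z each as a share of 0.1 rad, from -1 to 1. A call has 1 to 20 rows; each row shifts and turns the commanded pose from where the row before left it, along the tool's axes as they then stand; what a row does not reach is not made up. A row lasts 1/10 s, in which the tool goes at most 50 mm and 8.59 degrees, less where a joint would pass 70% of its speed; a pose out of reach is approached as far as the arm can. A call with a number of a shift or a turn outside -1 to 1 is refused whole. A call with a gripper value outside its range is refused whole. "grip" is the opening, from 0 (shut) to 1 (fully open), set as the call begins (left out, the last holds). The fingers move at their own pace and stop on an object; "squeeze" is the grip in N (left out, the last holds). Time passes only in rows, so rows that do not move let the fingers close. It gives the time, the measured TCP pose, the force, the opening and the grip force at its end, in the units of the state.
- r.get_obs(): the state, without advancing time (a new reading comes with each control period).
- vision.capture(name): name is "scene" or "top" or "wrist"; returns (picture, depth): 384x512x3 uint8, red, green, blue; 384x512 float32, mm along the optical axis (not along the pixel's ray), 0 where there is no reading.
- vision.camera_model(name): a dict with "K" (3x3 intrinsics, pixels), "k1" (the pictures are not rectified: a ray, as slopes to the right and down, at radius r is drawn at 1 + k1 r^2 times it, then the intrinsics apply), "xyz" and "attitude" of the camera in the world. Camera axes: x right, y down, z forward; pixel columns grow to the right and rows downward; lengths in mm; the calibration is good to about 2 mm. A picture is of the moment at which its call begins: read the wrist's pose just before it. camera_model takes no time and is no camera call; for the wrist camera it gives the pose at the moment of the call.
- close_job(): hands the job in; it is judged then, once.
The state is a dict: "time_s": time; "q": joint angles; "joint_velocities": joint speeds; "effort": joint torques, N m; "position": TCP position; "orientation": TCP orientation; "contact_force": force on the tool from outside, world axes, zero at the start; "ft_torque": the same for the moment, N m; "width": finger opening in mm; "grip_force": force on a finger pad.
Only numpy, scipy, OpenCV 4.12 (cv2) and the standard library are available. Lean on these libraries where they do the work, as an engineer would, in place of code of your own. Each camera call takes 0.05 s, during which the arm holds its last target. There are 200 camera calls.

## Task

Make up the two kits for the shaker: into the blue carrier put the amber bottle (label-end compartment), the orange-capped tube (middle) and the T-slot stop with the yellow knob (far compartment); into the grey carrier put the red-capped jar (label-end compartment) and the stop with the black knob (far compartment), its middle compartment stays empty. The stops come off their rail only by sliding them out of its open end, the nearer one first. Stand everything upright on the compartment floor, let nothing drop, and leave the blue-capped tube standing where it is.

Things in the scene. Friction and masses are not known exactly. Their poses are not given: they have to be found in the camera images.
- carrier_blue: Blue kit carrier: plastic tray, fixed, 186 (x) x 66 x 18 mm high, walls 3 mm. Two cross walls make three compartments in a row, each 58 (x) x 60 mm inside, floor at z = 3 mm. Origin: centre of the underside. A sloped holder with a blank white card sticks out at the label end (-x). Compartment centres (y = 0): label end x = -61 mm, middle x = 0, far end x = +61 mm.
- carrier_grey: Grey kit carrier: plastic tray, fixed, 186 (x) x 66 x 18 mm high, walls 3 mm. Two cross walls make three compartments in a row, each 58 (x) x 60 mm inside, floor at z = 3 mm. Origin: centre of the underside. A sloped holder with a blank white card sticks out at the label end (-x). Compartment centres (y = 0): label end x = -61 mm, middle x = 0, far end x = +61 mm.
- rail: Aluminium T-slot rail, fixed, 180 (x) x 40 mm, top at z = 40 mm, on a dark foot strip. Origin: underside centre. Slot along x, 11 mm wide, lips 5 mm thick hold the stops' feet with 1.5 mm play: a stop can only slide, freely. -x end: black cap; +x end (x = 90 mm): open. A stop is out when its origin passes x = 107 mm. Either stop may be the one nearer the open end, blocking the other.
- stop_yellow: T-slot stop, yellow knob, 0.12 kg, loose on the rail, its x along the slot. Origin: underside of its foot. Foot 30 (x) x 17 x 6 mm, neck 8 mm wide, aluminium block 34 (x) x 24 (y) mm at z = 12.5 to 40.5 mm, knob 21 mm across up to z = 54 mm. Grip the block's sides, 24 mm apart. On the rail the block rests on the rail's top (origin at rail z = 27.5 mm). Off it, it stands on its foot.
- stop_black: T-slot stop, black knob, 0.12 kg, loose on the rail, its x along the slot. Origin: underside of its foot. Foot 30 (x) x 17 x 6 mm, neck 8 mm wide, aluminium block 34 (x) x 24 (y) mm at z = 12.5 to 40.5 mm, knob 21 mm across up to z = 54 mm. Grip the block's sides, 24 mm apart. On the rail the block rests on the rail's top (origin at rail z = 27.5 mm). Off it, it stands on its foot.
- bottle_amber: Amber glass bottle with black cap, standing upright, 43 mm diameter up to about z = 40 mm, 66 mm high with its narrower cap (graspable up to z = 55 mm). Origin: underside centre. About 0.09 kg.
- jar_red: Small white jar with red screw cap, standing upright, 43 mm high; body 40 mm, cap 42 mm in diameter (z = 29 to 43 mm). Origin: underside centre. About 0.05 kg.
- tube_orange: 50 ml tube with orange screw cap, standing upright on its own skirt, 106 mm high; shaft 28 mm, cap 35 mm in diameter (z = 86 to 106 mm). Origin: underside centre. About 0.06 kg.
- tube_blue: The same 50 ml tube with a blue screw cap (106 mm high, cap 35 mm). Not part of the kits. Origin: underside centre.

How it is judged (in metres and radians):
At the end, for the whole second after the job is handed in: Every thing stands in its own compartment of its own carrier: origin inside the compartment outline and at most 9 mm above the carrier's underside, upright within 0.15 rad, slower than 0.02 m/s; the blue-capped tube is within 25 mm of its start (x of bottle_amber in the frame of carrier_blue between -0.09 and -0.032 m and y of bottle_amber in the frame of carrier_blue between -0.03 and 0.03 m and z of bottle_amber in the frame of carrier_blue between -0.002 and 0.009 m and angle between each of bottle_amber, tube_orange, stop_yellow, jar_red, stop_black's own z axis and vertical below 0.15 rad and linear speed of each of bottle_amber, tube_orange, stop_yellow, jar_red, stop_black below 0.02 m/s and x of tube_orange in the frame of carrier_blue between -0.029 and 0.029 m and y of tube_orange in the frame of carrier_blue between -0.03 and 0.03 m and z of tube_orange in the frame of carrier_blue between -0.002 and 0.009 m and x of stop_yellow in the frame of carrier_blue between 0.032 and 0.09 m and y of stop_yellow in the frame of carrier_blue between -0.03 and 0.03 m and z of stop_yellow in the frame of carrier_blue between -0.002 and 0.009 m and x of jar_red in the frame of carrier_grey between -0.09 and -0.032 m and y of jar_red in the frame of carrier_grey between -0.03 and 0.03 m and z of jar_red in the frame of carrier_grey between -0.002 and 0.009 m and x of stop_black in the frame of carrier_grey between 0.032 and 0.09 m and y of stop_black in the frame of carrier_grey between -0.03 and 0.03 m and z of stop_black in the frame of carrier_grey between -0.002 and 0.009 m and distance of tube_blue from where it was at the start of the episode below 0.025 m); the robot touches nothing.
It fails at once if the amber bottle, red-capped jar or orange-capped tube is let go while more than 40 mm above the worktop (dropped) ((height (world z) of bottle_amber above 0.04 m and contact force between the fingers and bottle_amber below 0.02 N) or (height (world z) of jar_red above 0.04 m and contact force between the fingers and jar_red below 0.02 N) or (height (world z) of tube_orange above 0.04 m and contact force between the fingers and tube_orange below 0.02 N)).
It fails at once if a stop is let go while more than 40 mm above the worktop (dropped) ((height (world z) of stop_yellow above 0.04 m and contact force between the fingers and stop_yellow below 0.02 N) or (height (world z) of stop_black above 0.04 m and contact force between the fingers and stop_black below 0.02 N)).
It fails at once if the blue-capped tube is knocked over or carried off (angle between tube_blue's own z axis and vertical above 0.5 rad or distance of tube_blue from where it was at the start of the episode above 0.06 m).
It also fails if it takes over 122 s, if anything falls off the work surface, if the arm or the gripper's body presses on something with over 40 N, if the wrist force passes 120 N, or if a joint passes its speed limit or range.

## Working session

There is one attempt and no reset: what is moved stays moved. The work goes in short steps, Python scripts to look and compute and a tool call to move; the robot and the scene stay as the last step left them, time stands still between calls to the robot, and variables do not carry over. Pictures are saved under pics/ and viewed, at most 14 in all, crops included, and the job is handed in when it is done.

Besides the shell and the picture viewer there is one more tool, called after ">>>" by a JSON object that holds its "fn" and its "kwargs", one argument or row to a line. move_arm: Moves the arm, as the interface text tells. Its arguments: {"type":"object","properties":{"plan":{"type":"array","items":{"type":"array","items":{"type":"array","items":{"type":"number"}}}},"grip":{"type":"number"},"squeeze":{"type":"number"}},"required":["plan"]}

```bash
ls; mkdir -p pics
cat > h.py <<'E'
import numpy as np, cv2
from scipy.spatial.transform import Rotation as R
from workcell import r, vision, close_job
def Rm(a):
    a=np.array(a,float)
    return a if a.shape==(3,3) else R.from_euler('xyz',a).as_matrix()
def rays(cam,uv):
    K=np.array(cam['K']);uv=np.atleast_2d(uv).astype(float)
    d=np.c_[(uv[:,0]-K[0,2])/K[0,0],(uv[:,1]-K[1,2])/K[1,1]]
    s=d.copy()
    for _ in range(20): s=d/(1+cam['k1']*(s**2).sum(1,keepdims=True))
    return np.c_[s,np.ones(len(s))]@Rm(cam['attitude']).T
def onplane(cam,uv,z):
    w=rays(cam,uv);c=np.array(cam['xyz']);return c+w*((z-c[2])/w[:,2:])
def atdepth(cam,uv,d):
    return np.array(cam['xyz'])+rays(cam,uv)*np.atleast_1d(d)[:,None]
E
python3 - <<'E'
from h import *
import pickle
print(r.get_obs())
for n in ['scene','top','wrist']:
    c=vision.camera_model(n);p,d=vision.capture(n);print(n,c)
    pickle.dump((c,p,d),open(n+'0.pkl','wb'))
    cv2.imwrite(f'pics/{n}0.png',cv2.cvtColor(p,cv2.COLOR_RGB2BGR))
E
```

```text
pics
{'time_s': 0.0, 'q': array([1.17036676e+00, 2.59176517e-01, 2.07521294e-02, 1.33368404e+00,
       2.45695930e-05, 1.41821686e+00]), 'joint_velocities': array([-0.00145564, -0.00028864,  0.00148118, -0.00044623, -0.00023291,
       -0.0007306 ]), 'effort': array([-1.83128432e-03, -5.55639267e+01,  3.44537795e+01,  1.34960271e-02,
       -2.05988817e-04, -9.79327979e-06]), 'position': array([134.80263791, 532.93661013, 230.67088729]), 'orientation': array([-3.14029953e+00, -2.23708091e-04,  2.89374240e+00]), 'contact_force': array([-0.17731798, -0.41869343,  0.95800359]), 'ft_torque': array([-1.46431137e-03,  1.94426014e-02,  5.89239254e-05]), 'grip_force': 0.0, 'width': 85.68666504670965}
scene {'K': array([[427.74819904,   0.        , 252.05940286],
       [  0.        , 427.74819904, 192.61242476],
       [  0.        ,   0.        ,   1.        ]]), 'k1': -0.04885002366295114, 'xyz': array([ -95.18757914, -134.28825652,  617.2639124 ]), 'attitude': array([-2.24812629, -0.01024634, -1.12078838])}
top {'K': array([[469.83031589,   0.        , 257.7605477 ],
       [  0.        , 469.83031589, 201.96436895],
       [  0.        ,   0.        ,   1.        ]]), 'k1': -0.19032185309532082, 'xyz': array([ 366.07773023,  195.06263329, 1040.05222148]), 'attitude': array([-2.93593814e+00, -1.16470662e-03, -1.55188044e+00])}
wrist {'K': array([[333.70017907,   0.        , 260.52640822],
       [  0.        , 333.70017907, 196.13924025],
       [  0.        ,   0.        ,   1.        ]]), 'k1': -0.021191015332761663, 'xyz': array([ 60.29329971, 552.10292745, 373.86988266]), 'attitude': array([2.83963650e+00, 6.16456534e-04, 1.32385251e+00])}
```

View pics/scene0.png

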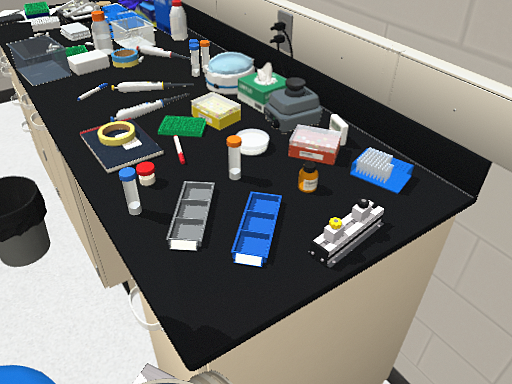

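View pics/top0.png

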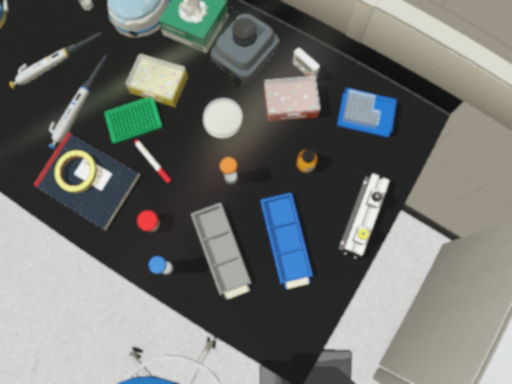

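The scene shows the tubes, jar, amber bottle (307,160), the carriers with their white cards at the near end, and the rail at right with the yellow knob near (363,234) and the black knob far (376,196) in the top view. Next I measure them and check the rail's ends.

```bash
cat > m.py <<'E'
from h import *
import pickle
def hsv(p): return cv2.cvtColor(cv2.cvtColor(p,cv2.COLOR_RGB2BGR),cv2.COLOR_BGR2HSV)
def blobs(m,amin=30):
    n,l,s,c=cv2.connectedComponentsWithStats(m.astype(np.uint8))
    return [(s[i],c[i],l==i) for i in range(1,n) if s[i][4]>=amin]
E
python3 - <<'E'
from m import *
def inr(h,lo,hi): return cv2.inRange(h,np.array(lo),np.array(hi))
rng={'orange':((8,150,150),(16,255,255),106),'blue':((100,120,80),(116,255,255),106),'red':((174,150,120),(180,255,255),43),'red2':((0,150,120),(5,255,255),43),'yellow':((24,150,130),(32,255,255),81.5)}
for n in ['top','scene']:
    c,p,d=pickle.load(open(n+'0.pkl','rb'));h=hsv(p)
    for k,(lo,hi,z) in rng.items():
        for s,ce,m in blobs(inr(h,lo,hi)>0,12):
            dd=np.median(d[m]);print(n,k,s,ce.round(1),'plane',onplane(c,ce,z)[0].round(0),'depth',atdepth(c,ce,dd)[0].round(0))
c,p,d=pickle.load(open('top0.pkl','rb'));h=hsv(p)
v,u=np.mgrid[:384,:512];P=atdepth(c,np.c_[u.ravel(),v.ravel()],d.ravel()).reshape(384,512,3)
np.save('topP.npy',P)
def rect(m,z,lab):
    q=onplane(c,np.c_[u[m],v[m]],z)[:,:2]; print(lab,m.sum(),cv2.minAreaRect(q.astype(np.float32)))
Z=P[:,:,2]
for lab,box,z in [('grey',(188,200,252,302),18),('blue',(258,190,316,292),18),('rail',(335,168,395,262),40)]:
    x0,y0,x1,y1=box;B=np.zeros(Z.shape,bool);B[y0:y1,x0:x1]=1
    if lab=='blue': B&=(h[...,0]>100)&(h[...,0]<118)&(h[...,1]>120)
    if lab=='grey': B&=(h[...,2]>60)&(h[...,2]<190)
    if lab=='rail': B&=(Z>30)&(Z<50)
    b=blobs(B,100); s=max(b,key=lambda t:t[0][4]); print(s[0],s[1],np.percentile(Z[s[2]],[5,50,95]).round()); rect(s[2],z,lab)
    
sc=pickle.load(open('scene0.pkl','rb'))[1][180:280,290:400]; tp=p[165:265,330:400]; 
a=cv2.resize(sc,None,fx=4,fy=4,interpolation=2);b=cv2.resize(tp,None,fx=4,fy=4,interpolation=2)
cv2.imwrite('pics/rail.png',np.hstack([a,b])[:,:,::-1])
E
```

```text
top orange [220 157  17  16 220] [228.  164.8] plane [638. 261. 106.] depth [638. 261. 106.]
top blue [ 0  6  2 11 16] [ 0.4 10.7] plane [1042.  858.  106.] depth [1094.  908.   35.]
top blue [ 336   87   62   51 1221] [371.4 115.6] plane [755. -43. 106.] depth [788. -63.  28.]
top blue [ 48 144   7   5  21] [ 50.7 146.1] plane [677. 651. 106.] depth [705. 693.  20.]
top blue [ 260  192   53   97 3025] [285.7 237.2] plane [490. 140. 106.] depth [503. 135.   6.]
top blue [148 255  18  19 269] [156.3 264. ] plane [430. 398. 106.] depth [430. 398. 105.]
top blue [119 377  56   7 270] [146.2 380.7] plane [200. 409. 106.] depth [ 129.  500. -292.]
top red [ 57 135  13  19  22] [ 62.5 144.5] plane [701. 652.  43.] depth [711. 665.  15.]
top red [ 46 155  11  16  19] [ 50.6 163. ] plane [657. 677.  43.] depth [665. 690.  15.]
top red [158 169  13  14  91] [164.2 175.6] plane [630. 406.  43.] depth [638. 413.  11.]
top red [ 36 172  10  14  16] [ 40.3 179.1] plane [618. 697.  43.] depth [625. 712.  15.]
top red2 [ 34 133  37  53 150] [ 50.2 160.6] plane [662. 678.  43.] depth [671. 693.  13.
[... 2691 characters left out ...]
 24 369] [219.7 118.6] plane [741. 355.  82.] depth [838. 412.  19.]
scene yellow [329 217  13  12  96] [334.8 222.6] plane [496. -25.  82.] depth [497. -24.  81.]
[ 190  202   62   98 3186] [220.39139987 248.98587571] [-1.  3. 19.]
grey 3186 ((469.19744873046875, 275.94134521484375), (211.1666259765625, 77.7477798461914), 22.0880184173584)
[ 260  192   54   97 3090] [285.91391586 237.26957929] [-1.  3. 19.]
blue 3090 ((497.42083740234375, 133.45761108398438), (205.51409912109375, 78.08628845214844), 14.352380752563477)
[343 174  40  84 839] [362.92133492 219.08820024] [35. 40. 44.]
rail 839 ((550.8491821289062, -39.51240539550781), (42.77195358276367, 187.39723205566406), 68.62384796142578)
```

View pics/rail.png

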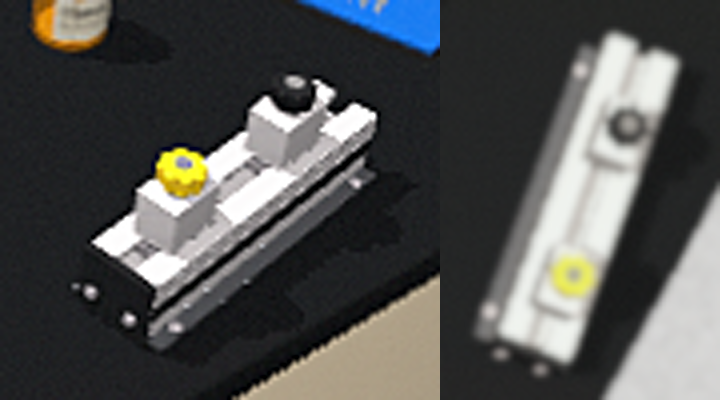

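The rail's black cap is at the near end, so the open end is the far one and the black stop comes out first. Next I get the bottle, knobs and carriers from the depth map.

```bash
cat >> h.py <<'E'
def go(x,y,z,yaw,o=None):
    """print shares: turn first (shares of .1), then tool shift (shares of 30mm) after turning"""
    o=o or r.get_obs();p=np.array(o['position']);M=R.from_euler('xyz',o['orientation'])
    y0=o['orientation'][2]
    best=min([yaw+k*np.pi for k in(-3,-2,-1,0,1,2,3)],key=lambda a:abs(a-y0))
    T=R.from_euler('xyz',[np.pi,0,best]);rv=(M.inv()*T).as_rotvec()/.1
    s=T.inv().apply(np.array([x,y,z])-p)/30
    print('pos',p.round(1),'yaw',round(y0,3),'q6',round(o['q'][5],2),'TURN',rv.round(2),'SHIFT',s.round(2),'F',np.round(o['contact_force'],1),'w',round(o['width'],1),'t',round(o['time_s'],1))
E
python3 - <<'E'
from m import *
c,p,d=pickle.load(open('top0.pkl','rb'));P=np.load('topP.npy');Z=P[...,2];h=hsv(p)
def box(x0,y0,x1,y1):
    B=np.zeros(Z.shape,bool);B[y0:y1,x0:x1]=1;return B
for lab,b,lo,hi in [('bottlecap',(290,140,325,178),60,72),('knobs',(340,170,395,260),73,90),('blocks',(340,170,395,260),60,73)]:
    for s,ce,m in blobs(box(*b)&(Z>lo)&(Z<hi),15):
        q=P[m];print(lab,s,'mean',q.mean(0).round(1),'mid',((q.min(0)+q.max(0))/2).round(1),'span',np.ptp(q,axis=0).round(0))
for lab,b in [('grey',(185,197,245,296)),('blue',(256,188,312,284)),('rail',(335,168,395,262))]:
    lo,hi=(34,46) if lab=='rail' else (13,24)
    m=box(*b)&(Z>lo)&(Z<hi);s=max(blobs(m,20),key=lambda t:t[0][4]);q=P[m if lab!='rail' else s[2]][:,:2]
    rr=cv2.minAreaRect(q.astype(np.float32));print(lab,m.sum(),rr)
    bx=np.unique(np.round(cv2.boxPoints(rr)),axis=0);print(bx.tolist())
c2,p2,d2=pickle.load(open('wrist0.pkl','rb'));
E
```

```text
bottlecap [302 150  13  13 130] mean [674.3  90.4  65.5] mid [674.2  90.5  65.4] span [27. 26.  9.]
knobs [371 192  12  10  82] mean [583.6 -53.4  80.6] mid [583.9 -54.3  79.8] span [19. 22. 13.]
knobs [357 228  12  12  97] mean [503.3 -20.9  80.8] mid [503.8 -22.   80.2] span [22. 23. 14.]
blocks [367 189  16  18  98] mean [581.3 -50.9  67.4] mid [584.  -53.2  66.7] span [37. 33. 12.]
blocks [353 225  17  19 103] mean [501.9 -18.6  66.8] mid [504.2 -21.9  66.4] span [39. 35. 12.]
grey 606 ((473.2586669921875, 277.270751953125), (198.4544677734375, 69.65730285644531), 21.951730728149414)
[[368.0, 272.0], [394.0, 208.0], [552.0, 347.0], [578.0, 282.0]]
blue 689 ((498.9922790527344, 134.22247314453125), (198.59169006347656, 71.13256072998047), 14.57056999206543)
[[394.0, 144.0], [412.0, 75.0], [586.0, 194.0], [604.0, 125.0]]
rail 883 ((551.964111328125, -38.985511779785156), (41.474082946777344, 186.90225219726562), 70.26187133789062)
[[457.0, -27.0], [471.0, 12.0], [633.0, -90.0], [647.0, -51.0]]
```

```bash
python3 -c "
from h import *
go(570,-48,170,-.38)"
```

```text
pos [134.8 533.  230.8] yaw 2.894 q6 1.42 TURN [-0.01 -0.    1.32] SHIFT [-20.65 -12.61   2.03] F [-0.8 -0.7  0.2] w 85.7 t 0.1
```

>>> {"fn": "move_arm", "kwargs": {
  "plan": [
    [[0,0,0,0,0,0.66],[0,0,0,0,0,0.66],[-0.6,-0.37,0,0,0,0],[-0.98,-0.6,0,0,0,0],[-0.98,-0.6,0,0,0,0],[-0.98,-0.6,0,0,0,0],[-0.98,-0.6,0,0,0,0],[-0.98,-0.6,0,0,0,0],[-0.98,-0.6,0,0,0,0],[-0.98,-0.6,0,0,0,0],[-0.98,-0.6,0,0,0,0],[-0.98,-0.6,0,0,0,0],[-0.98,-0.6,0,0,0,0],[-0.98,-0.6,0,0,0,0],[-0.98,-0.6,0,0,0,0],[-0.98,-0.6,0,0,0,0],[-0.98,-0.6,0,0,0,0],[-0.98,-0.6,0,0,0,0],[-0.98,-0.6,0,0,0,0],[-0.98,-0.6,0.2,0,0,0]]
  ]
}}

```text
time_s: 2.15
position: [499.1, 45.4, 225.6]
orientation: [3.141, 0.001, 2.762]
contact_force: [1.0, 0.6, -0.2]
width: 85.7
grip_force: 0.0
```

>>> {"fn": "move_arm", "kwargs": {
  "plan": [
    [[-0.98,-0.6,0.6,0,0,0],[-0.98,-0.6,0.6,0,0,0],[-0.98,-0.6,0.6,0,0,0],[-0.45,-0.25,0,0,0,0],[0,0,0,0,0,0]]
  ],
  "grip": 0.6
}}

```text
time_s: 2.65
position: [570.5, -49.5, 170.5]
orientation: [-3.141, -0.001, 2.76]
contact_force: [0.3, 0.2, 0.4]
width: 51.2
grip_force: 0.0
```

Run:
```python
from m import *
go(584,-54,46,-.38)
c=vision.camera_model('wrist');p,d=vision.capture('wrist');pickle.dump((c,p,d),open('wrist1.pkl','wb'))
cv2.imwrite('pics/wrist1.png',p[:,:,::-1])
v,u=np.mgrid[:384,:512];P=atdepth(c,np.c_[u.ravel(),v.ravel()],d.ravel()).reshape(384,512,3);Z=P[...,2]
ok=(d>0)&(P[...,1]<40)&(P[...,0]>440)&(P[...,0]<680)
for lab,lo,hi in [('knob',75,90),('block',63,71),('rail',36,46)]:
    for s,ce,m in blobs(ok&(Z>lo)&(Z<hi),150):
        q=P[m];rr=cv2.minAreaRect(q[:,:2].astype(np.float32));print(lab,s,q.mean(0).round(1),rr)
```

```text
pos [570.5 -49.5 170.5] yaw 2.76 q6 0.15 TURN [-0.   -0.01 -0.02] SHIFT [-0.47  0.03  4.15] F [0.3 0.2 0.4] w 51.2 t 2.6
knob [242  80  35  36 864] [501.7 -22.6  82. ] ((501.888916015625, -22.669376373291016), (22.085697174072266, 21.853790283203125), 46.91307067871094)
knob [245 202  32  32 693] [581.6 -53.6  81.6] ((582.7564086914062, -54.09601974487305), (22.190099716186523, 21.95516586303711), 1.2387995719909668)
block [243  72  34  23 442] [490.5 -17.9  68.4] ((492.90484619140625, -18.989992141723633), (23.26259422302246, 14.758145332336426), 68.16893768310547)
block [243 101  34  21 375] [513.1 -26.9  68.4] ((510.68853759765625, -26.117534637451172), (23.8310489654541, 14.054643630981445), 68.24577331542969)
block [245 190  32  24 431] [571.5 -49.8  68.1] ((574.556396484375, -50.730567932128906), (24.06911849975586, 16.750097274780273), 70.25135040283203)
rail [ 232   39   56  223 6165] [538.9 -36.9  40.6] ((549.4202880859375, -41.42747497558594), (41.70144271850586, 186.46795654296875), 68.3051528930664)
```

View pics/wrist1.png

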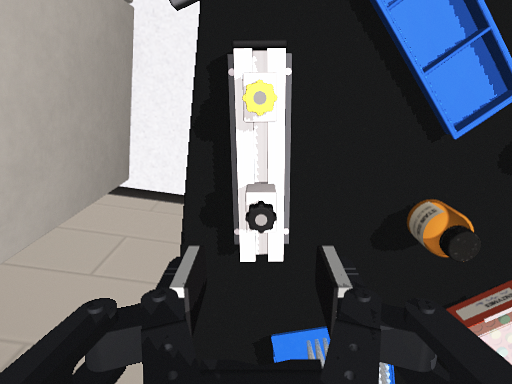

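The wrist picture shows the rail straight along the image columns, with the black knob at (261,217) nearer the open end (bottom) and the yellow at (259,97). The rail yaw is -0.379 and the black stop is at about (582,-54).

>>> {"fn": "move_arm", "kwargs": {
  "plan": [
    [[-0.42,0,0.5,0,0,0],[0,0,1,0,0,0],[0,0,1,0,0,0],[0,0,1,0,0,0],[0,0,0.64,0,0,0],[0,0,0,0,0,0]]
  ]
}}

```text
time_s: 3.3
position: [580.0, -51.4, 44.5]
orientation: [-3.141, -0.004, 2.763]
contact_force: [-1.5, 0.3, 0.2]
width: 51.1
grip_force: 0.0
```

>>> {"fn": "move_arm", "kwargs": {
  "plan": [
    [[0,0,0,0,0,0],[0,0,0,0,0,0],[0,0,0,0,0,0],[0,0,0,0,0,0],[0,0,0,0,0,0],[0,0,0,0,0,0]]
  ],
  "grip": 0,
  "squeeze": 30
}}

```text
time_s: 3.9
position: [582.5, -52.7, 48.5]
orientation: [3.141, 0.003, 2.762]
contact_force: [-1.5, 1.1, 7.1]
width: 23.2
grip_force: 30.8
```

>>> {"fn": "move_arm", "kwargs": {
  "plan": [
    [[-0.2,0,0,0,0,0],[-0.4,0,0,0,0,0],[-0.4,0,0,0,0,0],[-0.4,0,0,0,0,0],[-0.4,0,0,0,0,0],[-0.4,0,0,0,0,0],[-0.4,0,0,0,0,0],[-0.3,0,0,0,0,0],[0,0,0,0,0,0],[0,0,0,0,0,0]]
  ]
}}

```text
time_s: 4.9
position: [662.1, -85.0, 46.8]
orientation: [-3.141, -0.001, 2.762]
contact_force: [-0.5, 0.1, -0.9]
width: 22.9
grip_force: 29.8
```

Run:
```python
from m import *
go(534.5,302.4,130,.383)
c=vision.camera_model('wrist');p,d=vision.capture('wrist');pickle.dump((c,p,d),open('wrist2.pkl','wb'))
cv2.imwrite('pics/wrist2.png',p[:,:,::-1])
```

```text
pos [662.1 -85.   46.8] yaw 2.762 q6 0.13 TURN [ 0.   -0.01 -7.63] SHIFT [-0.88 13.57 -2.77] F [-0.5  0.1 -0.9] w 22.9 t 4.9
```

View pics/wrist2.png

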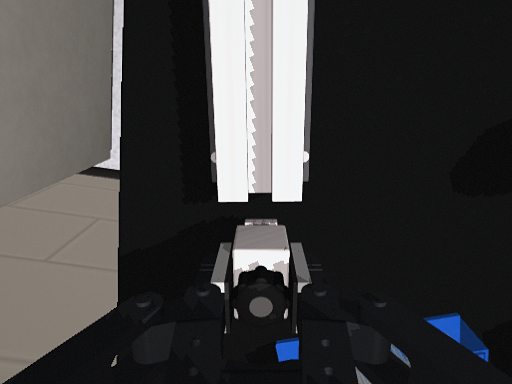

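>>> {"fn": "move_arm", "kwargs": {
  "plan": [
    [[0,0,-0.3,0,0,0],[0,0,-0.7,0,0,0],[0,0,-0.8,0,0,-0.63],[0,0,-0.7,0,0,-1],[0,0,-0.4,0,0,-1],[0,0,-0.2,0,0,-1],[0,0,0,0,0,-1],[0,0,0,0,0,-1],[0,0,0,0,0,-1],[0,0,0,0,0,-1],[0,0.4,0,0,0,0],[0,0.8,0,0,0,0],[-0.08,1,0,0,0,0],[-0.1,1,0,0,0,0],[-0.1,1,0,0,0,0],[-0.1,1,0,0,0,0],[-0.1,1,0,0,0,0],[-0.1,1,0,0,0,0],[-0.1,1,0,0,0,0],[-0.1,1,0,0,0,0]]
  ]
}}

```text
time_s: 6.95
position: [579.6, 181.5, 140.8]
orientation: [3.142, 0.0, -2.761]
contact_force: [0.7, 0.0, -0.6]
width: 23.4
grip_force: 29.8
```

>>> {"fn": "move_arm", "kwargs": {
  "plan": [
    [[-0.1,1,0,0,0,0],[-0.1,1,0,0,0,0],[0,1,0,0,0,0],[0,0.7,0,0,0,0],[0,0.4,0,0,0,0],[0,0.2,0,0,0,0],[0,0,0,0,0,0]]
  ]
}}

```text
time_s: 7.65
position: [537.9, 301.9, 140.3]
orientation: [-3.141, 0.0, -2.759]
contact_force: [-0.6, -0.4, -1.1]
width: 23.8
grip_force: 29.8
```

```bash
cat > car.py <<'E'
from m import *
# find carrier rims in wrist view from depth
def look(name,save=None):
    o=r.get_obs();c=vision.camera_model('wrist');p,d=vision.capture('wrist')
    if save: cv2.imwrite(save,p[:,:,::-1])
    v,u=np.mgrid[:384,:512];P=atdepth(c,np.c_[u.ravel(),v.ravel()],d.ravel()).reshape(384,512,3)
    return o,c,p,d,P
E
python3 - <<'E'
from car import *
go(534.5,302.4,23,.383)
o,c,p,d,P=look('w','pics/wrist3.png');pickle.dump((c,p,d),open('wrist3.pkl','wb'));Z=P[...,2]
m=(d>0)&(abs(Z-18)<4)&(P[...,0]<600)&(abs(P[...,1]-280)<90)
for s,ce,k in blobs(m,100):
    print(s,P[k].mean(0).round(1),cv2.minAreaRect(P[k][:,:2].astype(np.float32)))
E
```

```text
pos [537.9 301.9 140.3] yaw -2.759 q6 -0.01 TURN [-0.  0. -0.] SHIFT [0.1  0.06 3.91] F [-0.6 -0.4 -1.1] w 23.8 t 7.7
[ 213    0  100  219 4515] [485.6 283.5  18.1] ((484.16497802734375, 282.9962463378906), (166.0557098388672, 71.41411590576172), 22.129676818847656)
```

View pics/wrist3.png

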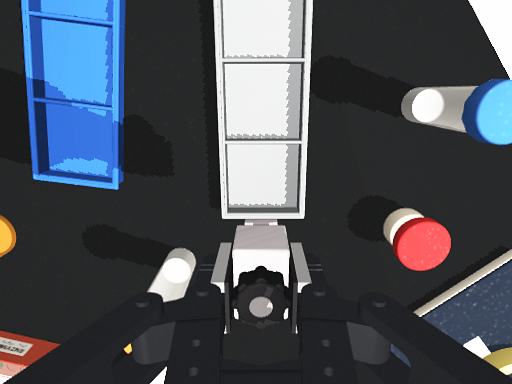

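Run:
```python
from m import *
c,p,d=pickle.load(open('wrist3.pkl','rb'))
q=onplane(c,[[222,216],[304,217],[225,140.5],[301,141.5],[221,60],[305,60],[33,180],[119,187],[35,99.5],[119,106],[26,12],[116,20]],18);print(q.round(1)[:,:2])
dg=np.array([.926,.377]);db=np.array([.968,.252])
for a,dd,l in [(0,dg,92),(2,dg,30.5),(4,dg,-30.5),(6,db,92),(8,db,30.5),(10,db,-30.5)]: print((q[a:a+2,:2].mean(0)-dd*l).round(1), np.linalg.norm(q[a]-q[a+1]).round(1))
```

```text
[[571.9 281.3]
 [546.7 346.2]
 [511.  261.6]
 [489.1 317.8]
 [456.2 238.2]
 [432.8 296. ]
 [600.8 124.9]
 [579.8 193.2]
 [535.9 114.3]
 [516.5 176.4]
 [477.6  96.1]
 [458.9 158.5]]
[474.1 279.1] 69.7
[471.8 278.2] 60.3
[472.7 278.6] 62.3
[501.2 135.9] 71.4
[496.7 137.6] 65.0
[497.7 135. ] 65.1
```

>>> {"fn": "move_arm", "kwargs": {
  "plan": [
    [[0.2,0.08,0.4,0,0,0],[0,0,0.8,0,0,0],[0,0,0.8,0,0,0],[0,0,0.8,0,0,0],[0,0,0.5,0,0,0],[0,0,0.3,0,0,0],[0,0,0.2,0,0,0],[0,0,0.1,0,0,0],[0,0,0,0,0,0],[0,0,0,0,0,0]]
  ]
}}

```text
time_s: 8.7
position: [532.4, 301.5, 24.1]
orientation: [-3.141, 0.002, -2.759]
contact_force: [-1.0, -2.1, 4.0]
width: 23.5
grip_force: 30.3
```

>>> {"fn": "move_arm", "kwargs": {
  "plan": [
    [[0,0,0.05,0,0,0],[0,0,0,0,0,0],[0,0,0,0,0,0]]
  ]
}}

```text
time_s: 9.0
position: [532.4, 301.5, 24.0]
orientation: [-3.141, 0.003, -2.759]
contact_force: [-5.5, -4.3, 18.1]
width: 23.2
grip_force: 32.2
```

The force has risen to 18 N, so it is on the floor. I release and back off.

>>> {"fn": "move_arm", "kwargs": {
  "plan": [
    [[0,0,0,0,0,0],[0,0,0,0,0,0],[0,0,0,0,0,0],[0,0,0,0,0,0],[0,0,-0.3,0,0,0],[0,0,-0.7,0,0,0],[0,0,-1,0,0,0],[0,0,-1,0,0,0],[0,0,-1,0,0,0],[0,0,0,0,0,0]]
  ],
  "grip": 0.65
}}

```text
time_s: 10.0
position: [533.5, 302.3, 146.5]
orientation: [-3.142, 0.007, -2.758]
contact_force: [-0.1, 0.4, -0.3]
width: 55.6
grip_force: 0.0
```

Run:
```python
from car import *
go(530,438,110,0)
o,c,p,d,P=look('w','pics/wrist4.png');pickle.dump((c,p,d),open('wrist4.pkl','wb'));Z=P[...,2]
m=(d>0)&(Z>52)&(Z<62)&(np.hypot(P[...,0]-532,P[...,1]-302)<40)
for s,ce,k in blobs(m,60): print(s,P[k].mean(0).round(1),cv2.minAreaRect(P[k][:,:2].astype(np.float32)))
h=hsv(p);m=(d>0)&(abs(Z-43)<5)&((h[...,0]<6)|(h[...,0]>174))&(h[...,1]>120)
for s,ce,k in blobs(m,60): print(s,P[k].mean(0).round(1),cv2.minAreaRect(P[k][:,:2].astype(np.float32)))
go(503,-22,110,-.379)
```

```text
pos [533.5 302.3 146.5] yaw -2.758 q6 -0.0 TURN [0.01 0.07 3.83] SHIFT [0.12 4.52 1.22] F [-0.1  0.4 -0.3] w 55.6 t 10.0
[245 184  31  32 695] [532.7 302.4  57.4] ((533.5496215820312, 302.6020202636719), (21.811790466308594, 21.91448211669922), 88.72553253173828)
[ 389  220   55   49 2057] [525.1 436.6  43.2] ((525.6353759765625, 438.3743591308594), (41.68696212768555, 43.20816421508789), 24.00355339050293)
pos [532.8 302.  144.2] yaw -2.758 q6 -0.0 TURN [0.02 0.04 7.62] SHIFT [ -3.07 -10.4    1.14] F [ 0.4 -0.6 -0.4] w 55.5 t 10.1
```

The black stop stands in the grey far compartment, its knob top at z = 57 as it must be. The jar is next.

>>> {"fn": "move_arm", "kwargs": {
  "plan": [
    [[-0.2,0.5,0,0,0,0],[-0.35,1,0,0,0,0],[-0.35,1,0,0,0,0],[-0.35,1,0.3,0,0,0],[-0.25,0.79,0.6,0,0,0],[0,0,0.8,0,0,0],[0,0,0.9,0,0,0],[0,0,0.9,0,0,0],[0,0,0.5,0,0,0],[0,0,0.2,0,0,0],[0,0,0,0,0,0],[0,0,0,0,0,0]]
  ],
  "grip": 1
}}

```text
time_s: 11.25
position: [525.6, 438.2, 16.0]
orientation: [3.141, 0.0, -2.758]
contact_force: [-0.1, -0.1, -0.6]
width: 85.7
grip_force: 0.0
```

>>> {"fn": "move_arm", "kwargs": {
  "plan": [
    [[0,0,0,0,0,0],[0,0,0,0,0,0],[0,0,0,0,0,0],[0,0,0,0,0,0],[0,0,0,0,0,0],[0,0,0,0,0,0]]
  ],
  "grip": 0,
  "squeeze": 25
}}

```text
time_s: 11.85
position: [525.6, 437.9, 16.4]
orientation: [3.141, 0.001, -2.758]
contact_force: [-1.7, 0.0, 6.3]
width: 41.3
grip_force: 25.1
```

Run:
```python
from h import *
go(475-56.5,279-23,21,.384)
```

```text
pos [525.6 437.9  16.4] yaw -2.758 q6 0.19 TURN [ 0.    0.01 -0.01] SHIFT [ 5.58 -4.28 -0.15] F [-1.7  0.   6.3] w 41.3 t 11.8
```

>>> {"fn": "move_arm", "kwargs": {
  "plan": [
    [[0,0,-0.3,0,0,0],[0,0,-0.8,0,0,0],[0,-0.5,-1,0,0,0],[0,-1,-0.6,0,0,0],[0,-1,0,0,0,0],[0.2,-1,0,0,0,0],[0.6,-0.6,0,0,0,0],[1,-0.18,0,0,0,0],[1,0,0,0,0,0],[1,0,0,0,0,0],[1,0,0,0,0,0],[0.58,0,0,0,0,0],[0.2,0,0.3,0,0,0],[0,0,0.7,0,0,0],[0,0,0.7,0,0,0],[0,0,0.4,0,0,0],[0,0,0.2,0,0,0],[0,0,0,0,0,0],[0,0,0,0,0,0]]
  ]
}}

```text
time_s: 13.75
position: [418.7, 256.3, 27.8]
orientation: [-3.142, 0.0, -2.758]
contact_force: [1.3, -0.2, -0.2]
width: 40.9
grip_force: 25.5
```

Run:
```python
from car import *
go(475-56.5,279-23,19.4,.384)
o,c,p,d,P=look('w','pics/wrist5.png');pickle.dump((c,p,d),open('wrist5.pkl','wb'))
```

```text
pos [418.7 256.3  27.8] yaw -2.758 q6 -0.0 TURN [-0.    0.   -0.01] SHIFT [ 0.01 -0.01  0.28] F [ 1.3 -0.2 -0.2] w 40.9 t 13.8
```

View pics/wrist5.png

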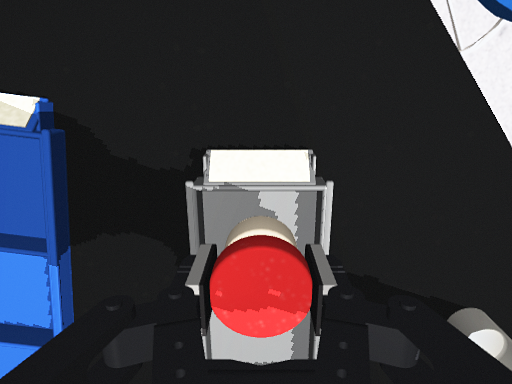

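The jar sits centred between the side walls, with clear floor toward the label wall (row 186). I lower it.

>>> {"fn": "move_arm", "kwargs": {
  "plan": [
    [[0,0,0.15,0,0,0],[0,0,0.1,0,0,0],[0,0,0.07,0,0,0],[0,0,0,0,0,0],[0,0,0,0,0,0]]
  ]
}}

```text
time_s: 14.3
position: [418.5, 256.2, 18.9]
orientation: [-3.142, 0.002, -2.758]
contact_force: [-3.4, -1.1, 11.3]
width: 41.3
grip_force: 26.5
```

>>> {"fn": "move_arm", "kwargs": {
  "plan": [
    [[0,0,0,0,0,0],[0,0,0,0,0,0],[0,0,0,0,0,0],[0,0,0,0,0,0],[0,0,-0.3,0,0,0],[0,0,-0.7,0,0,0],[0,0,-1,0,0,0],[0,0,-1,0,0,0],[0,0,-1,0,0,0],[0,0,0,0,0,0]]
  ],
  "grip": 0.65
}}

```text
time_s: 15.3
position: [419.9, 256.8, 142.3]
orientation: [-3.142, 0.007, -2.758]
contact_force: [0.5, 0.7, -0.7]
width: 55.6
grip_force: 0.0
```

Run:
```python
from car import *
o,c,p,d,P=look('w');Z=P[...,2]
h=hsv(p);m=(d>0)&(abs(Z-46)<6)&((h[...,0]<6)|(h[...,0]>174))&(h[...,1]>120)
for s,ce,k in blobs(m,60): print(s,P[k].mean(0).round(1),cv2.minAreaRect(P[k][:,:2].astype(np.float32)))
go(502,-22.5,120,-.379)
```

```text
[ 233  168   56   56 2454] [417.7 256.8  46.4] ((418.70343017578125, 257.11279296875), (42.545204162597656, 41.598304748535156), 22.932708740234375)
pos [419.1 256.5 140.2] yaw -2.758 q6 -0.0 TURN [0.02 0.04 7.62] SHIFT [-6.01 -7.62  0.67] F [-0.2  0.7 -0.9] w 55.5 t 15.3
```

>>> {"fn": "move_arm", "kwargs": {
  "plan": [
    [[0,0,0,0,0,0.62],[0,0,0,0,0,1],[0,0,0,0,0,1],[0,0,0,0,0,1],[0,0,0,0,0,1],[0,0,0,0,0,1],[0,0,0,0,0,1],[0,0,0,0,0,1],[-0.4,-0.52,0,0,0,0],[-0.8,-1,0,0,0,0],[-0.8,-1,0,0,0,0],[-0.8,-1,0,0,0,0],[-0.8,-1,0,0,0,0],[-0.8,-1,0,0,0,0],[-0.8,-1,0,0,0,0],[-0.6,-0.8,0,0,0,0],[-0.2,-0.3,0,0,0,0],[0,0,0,0,0,0]]
  ]
}}

```text
time_s: 17.15
position: [500.6, -23.8, 137.1]
orientation: [-3.141, -0.002, 2.761]
contact_force: [-0.6, 0.5, -0.5]
width: 55.1
grip_force: 0.0
```

Run:
```python
from car import *
go(502,-22.5,46,-.379)
o,c,p,d,P=look('w');Z=P[...,2]
m=(d>0)&(abs(Z-82)<6)&(np.hypot(P[...,0]-502,P[...,1]+22)<50)
for s,ce,k in blobs(m,60): print(s,P[k].mean(0).round(1),cv2.minAreaRect(P[k][:,:2].astype(np.float32)))
```

```text
pos [500.6 -23.8 137.1] yaw 2.761 q6 0.17 TURN [-0.   -0.02 -0.02] SHIFT [-0.03  0.06  3.04] F [-0.6  0.5 -0.5] w 55.1 t 17.1
[245 200  37  37 926] [500.7 -22.2  81.7] ((501.9624938964844, -22.495220184326172), (22.56000328063965, 22.03782081604004), 0.6142998933792114)
```

>>> {"fn": "move_arm", "kwargs": {
  "plan": [
    [[-0.04,-0.02,0.4,0,0,0],[0,0,0.9,0,0,0],[0,0,0.9,0,0,0],[0,0,0.6,0,0,0],[0,0,0.2,0,0,0],[0,0,0,0,0,0],[0,0,0,0,0,0]]
  ]
}}

```text
time_s: 17.9
position: [502.0, -23.4, 48.5]
orientation: [3.141, 0.001, 2.764]
contact_force: [0.1, -0.1, 0.2]
width: 55.6
grip_force: 0.0
```

>>> {"fn": "move_arm", "kwargs": {
  "plan": [
    [[0,0,0,0,0,0],[0,0,0,0,0,0],[0,0,0,0,0,0],[0,0,0,0,0,0],[0,0,0,0,0,0],[0,0,0,0,0,0]]
  ],
  "grip": 0,
  "squeeze": 30
}}

```text
time_s: 18.5
position: [502.2, -23.9, 48.8]
orientation: [3.141, 0.002, 2.763]
contact_force: [-0.8, 1.5, 6.4]
width: 22.8
grip_force: 29.6
```

>>> {"fn": "move_arm", "kwargs": {
  "plan": [
    [[-0.2,0,0,0,0,0],[-0.4,0,0,0,0,0],[-0.4,0,0,0,0,0],[-0.4,0,0,0,0,0],[-0.4,0,0,0,0,0],[-0.4,0,0,0,0,0],[-0.4,0,0,0,0,0],[-0.4,0,0,0,0,0],[-0.4,0,0,0,0,0],[-0.4,0,0,0,0,0],[-0.4,0,0,0,0,0],[-0.4,0,0,0,0,0],[-0.4,0,0,0,0,0],[-0.4,0,0,0,0,0],[-0.4,0,0,0,0,0],[-0.1,0,0,0,0,0],[0,0,0,0,0,0],[0,0,0,0,0,0]]
  ]
}}

```text
time_s: 20.3
position: [665.6, -89.2, 47.7]
orientation: [-3.142, -0.001, 2.763]
contact_force: [-0.9, 0.8, -0.4]
width: 23.6
grip_force: 29.5
```

Run:
```python
from car import *
go(560,151.4,130,.257)
o,c,p,d,P=look('w');Z=P[...,2];h=hsv(p)
m=(d>0)&(h[...,0]>23)&(h[...,0]<33)&(h[...,1]>130)&(P[...,1]<0)
for s,ce,k in blobs(m,60): print(s,P[k].mean(0).round(1))
```

```text
pos [665.6 -89.2  47.7] yaw 2.763 q6 0.12 TURN [ 0.   -0.01 -6.36] SHIFT [ 1.37  8.65 -2.74] F [-0.9  0.8 -0.4] w 23.6 t 20.3
[238 272  45  19 443] [657.3 -86.6  80.5]
```

>>> {"fn": "move_arm", "kwargs": {
  "plan": [
    [[0,0,-0.3,0,0,0],[0,0,-0.7,0,0,0],[0,0,-0.8,0,0,-0.36],[0,0,-0.7,0,0,-1],[0,0,-0.4,0,0,-1],[0,0,-0.1,0,0,-1],[0,0,0,0,0,-1],[0,0,0,0,0,-1],[0,0,0,0,0,-1],[0,0.4,0,0,0,0],[0.1,0.8,0,0,0,0],[0.2,1,0,0,0,0],[0.2,1,0,0,0,0],[0.2,1,0,0,0,0],[0.2,1,0,0,0,0],[0.2,1,0,0,0,0],[0.2,1,0,0,0,0],[0.07,0.8,0,0,0,0],[0,0.5,0,0,0,0],[0,0.15,0,0,0,0]]
  ]
}}

```text
time_s: 22.35
position: [559.8, 152.8, 138.5]
orientation: [3.142, 0.001, -2.884]
contact_force: [0.5, 0.7, -0.7]
width: 23.1
grip_force: 29.6
```

Run:
```python
from car import *
go(559.5,151.4,24,.257)
o,c,p,d,P=look('w','pics/wrist6.png');pickle.dump((c,p,d),open('wrist6.pkl','wb'))
```

```text
pos [559.8 152.8 138.5] yaw -2.884 q6 -0.14 TURN [0.   0.01 0.01] SHIFT [ 0.02 -0.04  3.82] F [ 0.5  0.7 -0.7] w 23.1 t 22.4
```

View pics/wrist6.png

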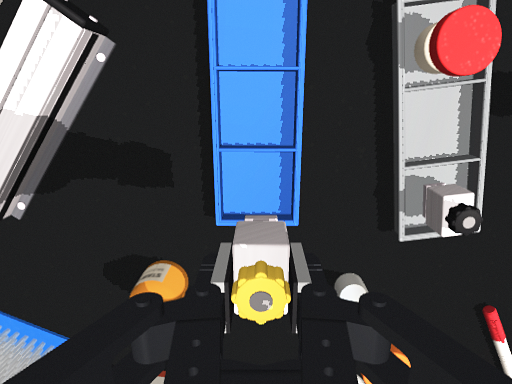

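The yellow stop hangs over the far blue compartment (rim at row 222, cross walls at rows 150 and 68), aligned. The black stop and jar stand in the grey carrier. I lower it.

>>> {"fn": "move_arm", "kwargs": {
  "plan": [
    [[0.05,-0.05,0.4,0,0,0],[0,0,0.8,0,0,0],[0,0,0.8,0,0,0],[0,0,0.8,0,0,0],[0,0,0.5,0,0,0],[0,0,0.25,0,0,0],[0,0,0.17,0,0,0],[0,0,0.1,0,0,0],[0,0,0.05,0,0,0],[0,0,0,0,0,0],[0,0,0,0,0,0]]
  ]
}}

```text
time_s: 23.5
position: [559.5, 148.6, 24.3]
orientation: [-3.14, 0.002, -2.885]
contact_force: [-8.2, -4.0, 19.4]
width: 23.2
grip_force: 32.1
```

>>> {"fn": "move_arm", "kwargs": {
  "plan": [
    [[0,0,0,0,0,0],[0,0,0,0,0,0],[0,0,0,0,0,0],[0,0,0,0,0,0],[0,0,-0.3,0,0,0],[0,0,-0.7,0,0,0],[0,0,-1,0,0,0],[0,0,-1,0,0,0],[0,0,-1,0,0,0],[0,0,0,0,0,0]]
  ],
  "grip": 0.65
}}

```text
time_s: 24.5
position: [561.3, 149.7, 146.6]
orientation: [-3.141, 0.007, -2.884]
contact_force: [1.5, 0.1, -0.4]
width: 55.6
grip_force: 0.0
```

Run:
```python
from car import *
o,c,p,d,P=look('w');Z=P[...,2]
m=(d>0)&(abs(Z-57)<6)&(np.hypot(P[...,0]-559,P[...,1]-149)<40)
for s,ce,k in blobs(m,60): print(s,P[k].mean(0).round(1),cv2.minAreaRect(P[k][:,:2].astype(np.float32)))
m=(d>0)&(abs(Z-64)<6)&(np.hypot(P[...,0]-672,P[...,1]-90)<40)
for s,ce,k in blobs(m,60): print(s,P[k].mean(0).round(1),cv2.minAreaRect(P[k][:,:2].astype(np.float32)))
go(672,90,18,.257)
```

```text
[244 180  32  33 713] [557.7 148.8  57.2] ((558.6383666992188, 148.99624633789062), (22.21452522277832, 22.027902603149414), 80.09355163574219)
pos [560.5 149.6 144.4] yaw -2.884 q6 -0.14 TURN [-0.01  0.04  0.  ] SHIFT [-3.09 -2.87  4.21] F [-0.2 -0.1 -0.3] w 55.5 t 24.6
```

>>> {"fn": "move_arm", "kwargs": {
  "plan": [
    [[-0.4,-0.4,0,0,0,0],[-0.9,-0.8,0,0,0,0],[-0.9,-0.85,0,0,0,0],[-0.6,-0.6,0,0,0,0],[-0.2,-0.22,0,0,0,0],[0,0,0,0,0,0],[0,0,0,0,0,0]]
  ],
  "grip": 1
}}

```text
time_s: 25.25
position: [667.3, 89.4, 141.3]
orientation: [3.141, -0.001, -2.884]
contact_force: [-1.1, 0.3, -0.0]
width: 85.3
grip_force: 0.0
```

Run:
```python
from car import *
o,c,p,d,P=look('w','pics/wrist7.png');Z=P[...,2]
m=(d>0)&(abs(Z-64)<6)&(np.hypot(P[...,0]-672,P[...,1]-90)<40)
for s,ce,k in blobs(m,60): print(s,P[k].mean(0).round(1),cv2.minAreaRect(P[k][:,:2].astype(np.float32)))
go(672,90,18,.257)
m=(d>0)&(Z>20)&(P[...,0]>700)&(P[...,2]<150);print(P[m].min(0),P[m].max(0))
```

```text
[ 239  194   39   41 1266] [672.3  89.6  65.9] ((673.253662109375, 89.85716247558594), (27.599872589111328, 27.279205322265625), 14.360929489135742)
pos [667.2  89.7 141.8] yaw -2.884 q6 -0.25 TURN [ 0.   -0.01  0.01] SHIFT [-0.16 -0.03  4.13] F [ 0.6 -0.1  0.1] w 85.1 t 25.3
[ 730.93645209 -113.48955793   20.00762966] [837.21848923 313.00128182  52.55927461]
```

View pics/wrist7.png

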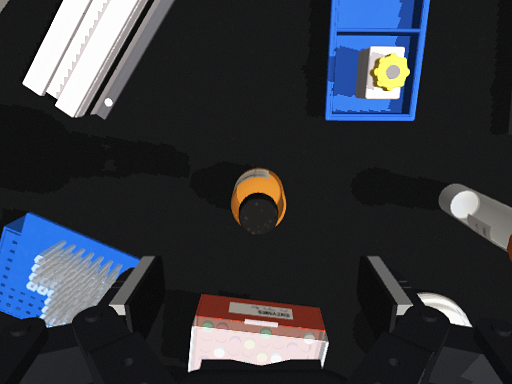

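The bottle's cap is at (259,213), centred between the open fingers, and the boxes are clear of them. The yellow stop stands in the blue far compartment.

>>> {"fn": "move_arm", "kwargs": {
  "plan": [
    [[-0.2,0,0.5,0,0,0],[0,0,1,0,0,0],[0,0,1,0,0,0],[0,0,0.9,0,0,0],[0,0,0.5,0,0,0],[0,0,0.2,0,0,0],[0,0,0,0,0,0],[0,0,0,0,0,0]]
  ]
}}

```text
time_s: 26.1
position: [674.4, 90.8, 19.6]
orientation: [-3.141, 0.001, -2.884]
contact_force: [0.7, -0.2, -0.0]
width: 85.1
grip_force: 0.0
```

>>> {"fn": "move_arm", "kwargs": {
  "plan": [
    [[0,0,0,0,0,0],[0,0,0,0,0,0],[0,0,0,0,0,0],[0,0,0,0,0,0],[0,0,0,0,0,0],[0,0,0,0,0,0]]
  ],
  "grip": 0,
  "squeeze": 25
}}

```text
time_s: 26.7
position: [674.4, 90.5, 19.6]
orientation: [-3.141, 0.001, -2.884]
contact_force: [-1.3, -0.1, 6.2]
width: 42.5
grip_force: 25.5
```

Run:
```python
from h import *
go(441.5,120.6,22,.257)
```

```text
pos [674.4  90.5  19.6] yaw -2.884 q6 -0.25 TURN [-0.    0.01  0.  ] SHIFT [ 7.25  2.94 -0.08] F [-1.3 -0.1  6.2] w 42.5 t 26.7
```

>>> {"fn": "move_arm", "kwargs": {
  "plan": [
    [[0,0,-0.3,0,0,0],[0,0,-0.8,0,0,0],[0.5,0,-1,0,0,0],[1,0.1,-0.6,0,0,0],[1,0.4,0,0,0,0],[1,0.4,0,0,0,0],[1,0.5,0,0,0,0],[1,0.5,0,0,0,0],[1,0.5,0,0,0,0],[0.5,0.4,0,0,0,0],[0.25,0.14,0.2,0,0,0],[0,0,0.6,0,0,0],[0,0,0.7,0,0,0],[0,0,0.5,0,0,0],[0,0,0.25,0,0,0],[0,0,0,0,0,0],[0,0,0,0,0,0]]
  ]
}}

```text
time_s: 28.4
position: [441.9, 120.4, 32.7]
orientation: [-3.142, 0.0, -2.885]
contact_force: [-1.2, -1.1, -0.5]
width: 42.1
grip_force: 25.6
```

Run:
```python
from car import *
go(441.5,120.6,22.5,.257)
o,c,p,d,P=look('w','pics/wrist8.png')
```

```text
pos [441.9 120.4  32.7] yaw -2.885 q6 -0.17 TURN [-0.  0.  0.] SHIFT [0.01 0.01 0.34] F [-1.2 -1.1 -0.5] w 42.1 t 28.4
```

View pics/wrist8.png

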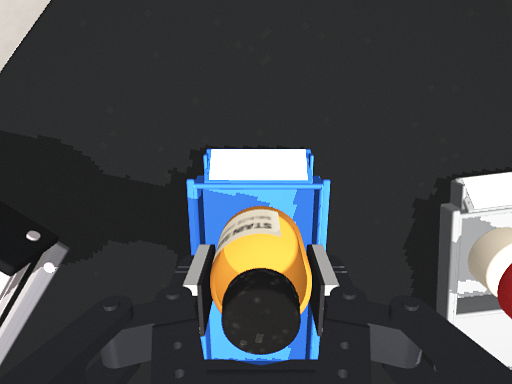

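The bottle is centred between the side walls (cols 190 to 328), with the label wall at row 184, the same as the jar's good fit. I lower it.

>>> {"fn": "move_arm", "kwargs": {
  "plan": [
    [[0,0,0.18,0,0,0],[0,0,0.12,0,0,0],[0,0,0.07,0,0,0],[0,0,0,0,0,0],[0,0,0,0,0,0]]
  ]
}}

```text
time_s: 28.95
position: [441.7, 120.6, 22.1]
orientation: [-3.142, 0.001, -2.884]
contact_force: [-3.2, -0.7, 11.7]
width: 42.6
grip_force: 26.9
```

>>> {"fn": "move_arm", "kwargs": {
  "plan": [
    [[0,0,0,0,0,0],[0,0,0,0,0,0],[0,0,0,0,0,0],[0,0,0,0,0,0],[0,0,-0.3,0,0,0],[0,0,-0.7,0,0,0],[0,0,-1,0,0,0],[0,0,-1,0,0,0],[0,0,-1,0,0,0],[0,0,-1,0,0,0],[0,0,0,0,0,0]]
  ],
  "grip": 0.75
}}

```text
time_s: 30.05
position: [443.0, 120.7, 175.5]
orientation: [-3.14, 0.007, -2.884]
contact_force: [0.3, 0.0, -0.8]
width: 63.9
grip_force: 0.0
```

Run:
```python
from car import *
o,c,p,d,P=look('w');Z=P[...,2]
m=(d>0)&(abs(Z-67)<6)&(np.hypot(P[...,0]-441,P[...,1]-120)<40)
for s,ce,k in blobs(m,60): print(s,P[k].mean(0).round(1),cv2.minAreaRect(P[k][:,:2].astype(np.float32)))
go(636,261,180,.257)
```

```text
[ 244  171   35   37 1016] [439.3 120.6  69. ] ((440.1555480957031, 120.81655883789062), (27.578407287597656, 26.999958038330078), 14.08480167388916)
pos [442.2 120.6 173.4] yaw -2.884 q6 -0.17 TURN [-0.01  0.04  0.  ] SHIFT [-7.44  2.89 -0.22] F [ 0.6 -0.5 -0.1] w 64.0 t 30.1
```

>>> {"fn": "move_arm", "kwargs": {
  "plan": [
    [[-0.5,0.2,-0.2,0,0,0],[-1,0.4,0,0,0,0],[-1,0.4,0,0,0,0],[-1,0.4,0,0,0,0],[-1,0.4,0,0,0,0],[-1,0.4,0,0,0,0],[-1,0.4,0,0,0,0],[-0.6,0.2,0,0,0,0],[-0.3,0.1,0,0,0,0],[0,0,0,0,0,0],[0,0,0,0,0,0]]
  ]
}}

```text
time_s: 31.2
position: [633.2, 260.6, 176.8]
orientation: [-3.141, -0.001, -2.885]
contact_force: [-1.0, -0.5, 0.7]
width: 64.1
grip_force: 0.0
```

Run:
```python
from car import *
o,c,p,d,P=look('w','pics/wrist9.png');Z=P[...,2]
m=(d>0)&(abs(Z-106)<5)&(np.hypot(P[...,0]-636,P[...,1]-261)<40)
for s,ce,k in blobs(m,60):
    print(s,P[k].mean(0).round(1),cv2.minAreaRect(P[k][:,:2].astype(np.float32)));x,y=cv2.minAreaRect(P[k][:,:2].astype(np.float32))[0]
go(x,y,48,.257)
```

```text
[ 235  189   49   48 1872] [634.7 260.8 106.8] ((635.6170654296875, 260.948974609375), (33.10523223876953, 32.931766510009766), 12.985486030578613)
pos [633.1 260.5 177.2] yaw -2.885 q6 0.01 TURN [-0.   -0.01 -0.  ] SHIFT [-0.08 -0.01  4.31] F [-0.1 -1.  -1. ] w 64.1 t 31.2
```

View pics/wrist9.png

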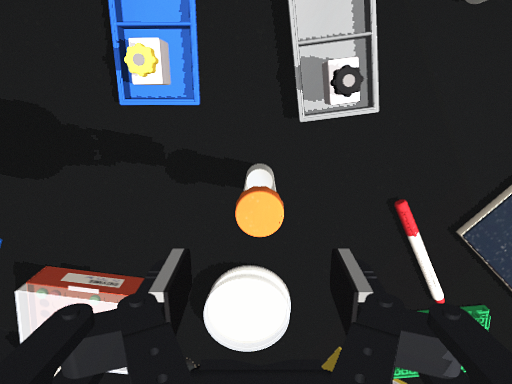

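The orange cap is at (260,212), centred between the fingers, and both stops stand in their compartments. I descend onto the shaft.

>>> {"fn": "move_arm", "kwargs": {
  "plan": [
    [[-0.08,0,0.5,0,0,0],[0,0,1,0,0,0],[0,0,1,0,0,0],[0,0,1,0,0,0],[0,0,0.6,0,0,0],[0,0,0.2,0,0,0],[0,0,0,0,0,0],[0,0,0,0,0,0]]
  ]
}}

```text
time_s: 32.05
position: [636.6, 261.6, 49.8]
orientation: [-3.142, 0.002, -2.885]
contact_force: [0.3, -1.2, 0.1]
width: 63.6
grip_force: 0.0
```

>>> {"fn": "move_arm", "kwargs": {
  "plan": [
    [[0,0,0,0,0,0],[0,0,0,0,0,0],[0,0,0,0,0,0],[0,0,0,0,0,0],[0,0,0,0,0,0],[0,0,0,0,0,0]]
  ],
  "grip": 0,
  "squeeze": 25
}}

```text
time_s: 32.65
position: [636.3, 261.7, 48.5]
orientation: [-3.142, 0.0, -2.884]
contact_force: [0.3, 0.1, 2.6]
width: 30.6
grip_force: 29.2
```

Run:
```python
from h import *
go(499.5,135.7,51,.257)
```

```text
pos [636.3 261.7  48.5] yaw -2.884 q6 0.01 TURN [-0.  0.  0.] SHIFT [ 5.48 -2.9  -0.08] F [0.3 0.1 2.6] w 30.6 t 32.6
```

>>> {"fn": "move_arm", "kwargs": {
  "plan": [
    [[0,0,0,0,0,0],[0,0,-0.2,0,0,0],[0,0,-0.3,0,0,0],[0,0,0,0,0,0],[0,0,0,0,0,0]]
  ]
}}

```text
time_s: 33.15
position: [636.4, 261.8, 63.7]
orientation: [3.142, 0.001, -2.884]
contact_force: [-0.0, -0.3, -0.7]
width: 30.4
grip_force: 30.1
```

Run:
```python
from car import *
o,c,p,d,P=look('w','pics/wrist10.png');Z=P[...,2]
h=hsv(p)
m=(d>0)&(h[...,0]>6)&(h[...,0]<18)&(h[...,1]>130)&(Z>80)
for s,ce,k in blobs(m,60): print(s,P[k].mean(0).round(1),np.percentile(Z[k],[5,50,95]).round(1))
print(o['position'],o['width'],o['grip_force'],o['contact_force'])
```

```text
[ 212  280   98   86 7064] [627.9 260.1 120.7] [112.5 122.  123.1]
[636.42798508 261.77878652  63.73529393] 30.354102136795074 30.111351907253265 [-0.03573966 -0.32285904 -0.73169844]
```

View pics/wrist10.png

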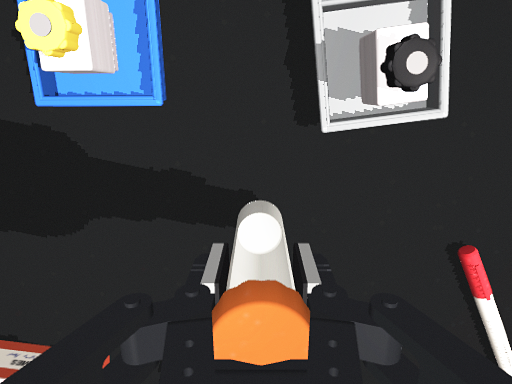

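The tube is held upright (cap top at 122, bottom 15 mm up, matching the lift). I carry it to the middle blue compartment.

>>> {"fn": "move_arm", "kwargs": {
  "plan": [
    [[0,0,-0.4,0,0,0],[0,0,-0.8,0,0,0],[0,0,-0.8,0,0,0],[0,0,-0.5,0,0,0],[0.3,-0.2,-0.2,0,0,0],[0.6,-0.35,0,0,0,0],[0.8,-0.4,0,0,0,0],[0.8,-0.4,0,0,0,0],[0.8,-0.4,0,0,0,0],[0.8,-0.4,0,0,0,0],[0.7,-0.4,0,0,0,0],[0.45,-0.25,0,0,0,0],[0.2,-0.1,0,0,0,0],[0.03,0,0,0,0,0],[0,0,0,0,0,0],[0,0,0,0,0,0]]
  ]
}}

```text
time_s: 34.8
position: [499.8, 136.1, 144.2]
orientation: [3.142, 0.0, -2.884]
contact_force: [-0.7, 0.0, -0.1]
width: 30.3
grip_force: 30.1
```

Run:
```python
from car import *
o,c,p,d,P=look('w','pics/wrist11.png');Z=P[...,2]
go(499.5,135.7,51.5,.257)
```

```text
pos [499.7 136.1 144.1] yaw -2.884 q6 -0.15 TURN [ 0.   -0.    0.01] SHIFT [ 0.01 -0.01  3.09] F [ 0.1  0.4 -0.7] w 30.3 t 34.9
```

View pics/wrist11.png

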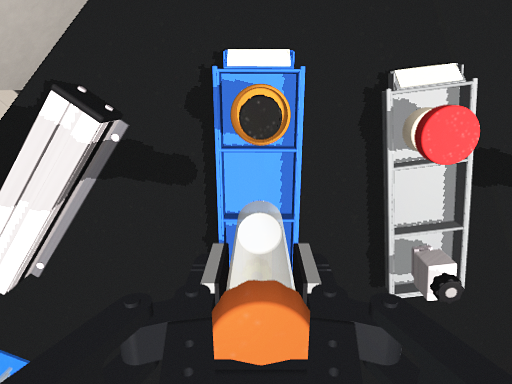

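Bottle and jar stand in their label compartments, and the tube is aligned over the middle blue one. I lower it.

>>> {"fn": "move_arm", "kwargs": {
  "plan": [
    [[0,0,0.3,0,0,0],[0,0,0.6,0,0,0],[0,0,0.7,0,0,0],[0,0,0.6,0,0,0],[0,0,0.4,0,0,0],[0,0,0.2,0,0,0],[0,0,0.15,0,0,0],[0,0,0.1,0,0,0],[0,0,0.06,0,0,0],[0,0,0,0,0,0],[0,0,0,0,0,0]]
  ]
}}

```text
time_s: 35.95
position: [499.5, 135.8, 51.3]
orientation: [-3.142, 0.001, -2.884]
contact_force: [0.3, 0.2, -1.0]
width: 30.4
grip_force: 27.7
```

>>> {"fn": "move_arm", "kwargs": {
  "plan": [
    [[0,0,0.05,0,0,0],[0,0,0,0,0,0],[0,0,0.04,0,0,0],[0,0,0,0,0,0],[0,0,0,0,0,0]]
  ]
}}

```text
time_s: 36.45
position: [501.3, 135.8, 50.8]
orientation: [-3.14, 0.005, -2.884]
contact_force: [-1.8, -2.3, 19.9]
width: 30.3
grip_force: 22.2
```

On the floor. I open gently and go straight up.

>>> {"fn": "move_arm", "kwargs": {
  "plan": [
    [[0,0,-0.03,0,0,0],[0,0,0,0,0,0],[0,0,0,0,0,0],[0,0,0,0,0,0],[0,0,0,0,0,0],[0,0,-0.3,0,0,0],[0,0,-0.6,0,0,0],[0,0,-1,0,0,0],[0,0,-1,0,0,0],[0,0,-1,0,0,0],[0,0,-0.6,0,0,0],[0,0,0,0,0,0]]
  ],
  "grip": 0.65
}}

```text
time_s: 37.65
position: [500.5, 135.9, 187.3]
orientation: [-3.141, 0.005, -2.884]
contact_force: [0.9, 0.5, -0.2]
width: 55.4
grip_force: 0.0
```

Run:
```python
from car import *
o,c,p,d,P=look('w');cv2.imwrite('pics/end.png',p[:,:,::-1]);Z=P[...,2]
m=(d>0)&(abs(Z-109)<7)&(np.hypot(P[...,0]-500,P[...,1]-136)<40)
for s,ce,k in blobs(m,60): print(s,P[k].mean(0).round(1),cv2.minAreaRect(P[k][:,:2].astype(np.float32)))
p,d=vision.capture('top');c=vision.camera_model('top');h=hsv(p)
for nm,lo,hi,z in [('orange',(8,150,150),(16,255,255),109),('bluecap',(100,120,80),(116,255,255),106)]:
    for s,ce,m in blobs(cv2.inRange(h,np.array(lo),np.array(hi))>0,100):
        if s[4]<400: print(nm,onplane(c,ce,z)[0].round(),np.median(atdepth(c,ce,np.median(d[m]))[:,2]).round())
print(r.get_obs()['position'])
```

```text
[ 237  177   48   49 1827] [496.6 135.2 109.7] ((497.6896057128906, 135.54287719726562), (33.3597297668457, 33.41794967651367), 73.28825378417969)
bluecap [783.  18. 106.] 27.0
bluecap [551. 180. 106.] 5.0
bluecap [474. 165. 106.] 6.0
bluecap [430. 398. 106.] 105.0
bluecap [200. 409. 106.] -292.0
[499.30052717 135.73310811 184.37428996]
```

View pics/end.png

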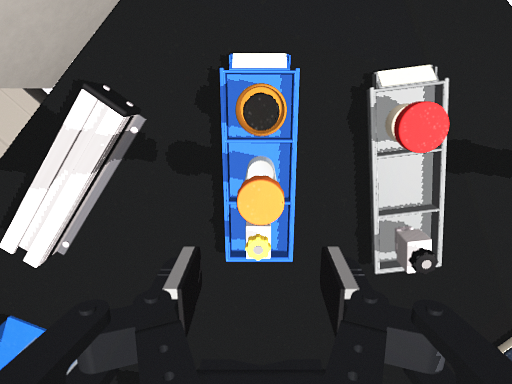

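All five items stand in their compartments: tube cap (260,201), bottle (261,109), yellow knob (258,247), jar (422,127), black knob (423,260). The blue-capped tube is unmoved at (430,398), and the arm is clear.

```bash
python3 -c "
from h import *
print(close_job())"
```

```text
the job is handed in; nothing more can be done
None
```

The job is handed in at about 38 s of the 122 s: in the last camera check all five items stood upright in their compartments, nothing was dropped, and the blue-capped tube had not moved; `close_job` gave no verdict.

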